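Wedge a sharpening stone tight in its board

TASK

Get the sharpening stone in the board's front lane (the lane nearer the robot) ready for use: stand the stop plate upright in the cross slot, in line with that stone, that leaves room for the wedge between plate and stone without being too wide for it to jam, then slide the wedge along the board from the front, thin end first, into that gap until it jams and presses the stone flush and firmly against the end block. Finish while still gripping the wedge and pushing it in, so that nothing works loose; leave the spare stone in the back lane where it lies.

Things in the scene. Friction and masses are not known exactly. Their poses are not given: they have to be found in the camera images.
- sharpening_board: fixed wooden sharpening board, 156 (x) x 260 (y) mm, top 26 mm above the worktop. Origin: middle of its underside; x points from the front lane (middle line x = -40 mm) to the back lane (x = +44 mm), y along the lanes to the end block. Four slots run from the front edge across the front lane and stop at x = -11 mm. 9 mm high guide strips beside the lanes reach 110 mm from the end block, clear of the slots.
- end_block: wooden block across the end of the board, 156 x 25 x 20 mm, part of the board. Origin: on the board's top surface, middle of the face that the stones meet (board y = +105 mm); same axes as the board.
- slot_1 (a point): slot nearest the block; 13 mm wide, 16 mm deep, running along (1, 0.12) in board x, y (turned +0.12 rad), so gaps are wider at the front. Point: slot floor, front lane's middle line, where the middle of the plate's underside stands when the plate leans on the wall away from the block; its stone-side face is then 128 mm from the block along that line. Axes as the board.
- slot_2 (a point): the same point in the second slot; plate face 152 mm from the block
- slot_3 (a point): the same point in the third slot; plate face 176 mm from the block
- slot_4 (a point): the same point in the fourth slot; plate face 200 mm from the block
- stone_long: sharpening stone (grey layer below, off-white above), 50 wide x 150 long x 32 mm tall, 0.35 to 0.7 kg; starts in the front lane or (spare) the back lane, 2 to 4.5 mm short of the end block; slides on the board when pushed. Origin: underside, middle of the end facing the end block; the stone reaches 150 mm from there along its -y; z up.
- stone_short: like the long stone but 126 mm long; it starts in the other lane. Origin: underside, middle of the end facing the end block; the stone reaches 126 mm from there along its -y; z up.
- stop_plate: wooden plate standing on edge on the worktop, 46 wide (x) x 12 thick (y) x 44 mm tall (z), lower 4 mm bevelled to 8 mm thick, 0.06 kg. Origin: middle of the underside. In a slot 28 mm of it stand above the board. Gripped by its two edges (46 mm apart along x) the fingers stay clear of the stone. Either face may look to the stone.
- wedge: wooden wedge lying on the worktop, 120 long x 26 mm tall, 0.07 kg. Origin: underside, middle of its parallel head; x points to the thin end, z up. Head x = -20 to +20 mm, 32 mm thick (y), to be gripped from above; from +20 to +100 mm both sides taper evenly (0.12 rad between them) to 22.4 mm, the last 10 mm bevelled to 14 mm. 26 mm thick at +70 mm. About 20 N of push along it jams it.
- wedge_tip (a point): middle of the wedge's thin end, on its underside (wedge x = +100 mm)

How it is judged:
By the outcome, as a careful person would: the job done as asked, in the order asked, and still so for the second after the job is handed in, while the arm keeps its last pose, push and grip.
It also fails if it takes over 58 s, if anything falls off the work surface, if the arm or the gripper's body presses on something with over 40 N, if the wrist force passes 120 N, or if a joint passes its speed limit or range.

ROBOT

A 6-joint arm with a two-finger parallel gripper is mounted at the origin on a cart in front of the work surface, level with it; the furniture and walls round the work are solid. World frame = base frame: x ahead of the robot, y to its left, z up, the work surface at z = 0. Lengths are in m, angles in rad, forces in N, time in s.
With the tool pointing down it reaches from about 0.275 to 0.85 m from the base axis. Payload 5.2 kg.
Tool frame: the origin (TCP) lies at the very end of the fingers, on their centre line; the grasp point (between the pads) lies 19 mm behind it (env.tcp_to_grasp is the distance from the TCP to the grasp point, in m); z points along the fingers, y is the line along which they close (so a half turn about z gives the same grasp; the last joint's range is limited). The gripper opens to 85 mm and grips with 20 to 120 N. Pads are 22 mm wide; open, the fingers measure 114 mm over their backs; the gripper's body (76 mm by 85 mm) begins 54 mm behind the grasp point. The pads swing forward as they close: fully open they stand 13 mm farther back than shut.
Start: joints at [-1.551, 0.259, 1.535, -0, 1.348, -0.203], TCP at [0.122, -0.536, 0.231] pointing down, gripper open.
Joint ranges: [-3.14, 3.14], [-0.91, 2.08], [0.19, 2.58], [-1.22, 4.36], [0.22, 2.71], [-3.12, 3.12]. Speed limits (rad/s): [2.57, 2.57, 3.14, 3.14, 3.14, 3.14].

INTERFACE

Orientations are given as a unit quaternion [w, x, y, z].
In Python, from rig import env gives the robot as it stands.
- The arm moves only by the tool step_arm, never from a script. Its argument "commands" is a list of rows, each an object of numbers: "x", "y", "z": the shift along the tool's x, y, z normalised to -1 to 1, where 1 is 0.4 m; "ax", "ay", "az": the turn, a rotation vector about the tool's x, y, z normalised to -1 to 1, where 1 is pi rad. A call has exactly 8 rows; each row is the pose to reach, as a shift and turn from the pose commanded when the call began, along the tool's axes at that moment, turning the shorter way round; what a row does not reach only later rows make up. A row lasts 1/10 s, in which the tool goes at most 50 mm and 8.59 degrees, less where a joint would pass 70% of its speed; a pose out of reach is approached as far as the arm can. A call with a number of a shift or a turn outside -1 to 1 is refused whole. A call with a gripper value outside its range is refused whole. "hand" is the opening, from 0 (shut) to 1 (fully open), set as the call begins (left out, the last holds). The fingers move at their own pace and stop on an object; "newtons" is the grip in N (left out, the last holds). Time passes only in rows, so rows that repeat a pose let the fingers close, or fill a call up. It gives the time, the measured TCP pose, the force, the opening and the grip force at its end, in the units of the state.
- env.sense(): the state, without advancing time (a new reading comes with each control period).
- env.capture(name): name is "side" or "top"; returns a dict with "image" (480x640x3 uint8, red, green, blue), "fx", "fy", "cx", "cy" (pixels), "origin" and "rotation" of the camera in the world. Camera axes: x right, y down, z forward; pixel columns grow to the right and rows downward; lengths in m; the calibration is good to about 2 mm. A picture is of the moment at which its call begins. There is no depth.
- env.finish_job(): hands the job in; it is judged then, once.
The state is a dict: "clock": time; "q": joint angles; "qd": joint speeds; "joint_torque": joint torques, N m; "ee_pos": TCP position; "ee_rot": TCP orientation; "ft_force": force on the tool from outside, world axes, zero at the start; "wrist_torque": the same for the moment, N m; "finger_gap": finger opening in m; "grasp_force": force on a finger pad.
Only numpy, scipy, OpenCV 4.12 (cv2) and the standard library are available. Lean on these libraries where they do the work, as an engineer would, in place of code of your own. Each camera call takes 0.05 s, during which the arm holds its last target. There are 200 camera calls.

## Working session

There is one attempt and no reset: what is moved stays moved. The work goes in short steps, Python scripts to look and compute and a tool call to move; the robot and the scene stay as the last step left them, time stands still between calls to the robot, and variables do not carry over. Pictures are saved under pics/ and viewed, at most 10 in all, crops included, and the job is handed in when it is done.

Besides the shell and the picture viewer there is one more tool, called after "Call:" as name(argument=value, ...) on one line, values as JSON. step_arm: Moves the arm, as the interface text tells. Scaled input: -1 to 1 covers 0.4 m each way for a shift and pi rad each way for a turn. Its arguments: {"type":"object","properties":{"commands":{"type":"array"},"hand":{"type":"number"},"newtons":{"type":"number"}},"required":["commands"]}

```bash
mkdir -p pics; ls; python3 - <<'E'
from rig import env
import cv2,pickle,numpy as np
for n in("top","side"):
    c=env.capture(n); pickle.dump(c,open(f"pics/{n}0.pkl","wb"))
    cv2.imwrite(f"pics/{n}0.png",c["image"][:,:,::-1]); print(n,c["fx"],c["cx"],c["cy"],np.round(c["origin"],3),np.round(c["rotation"],3).tolist())
s=env.sense(); print(s)
E
```

```text
pics
top 452.8026120157788 317.258645175165 240.24313444772767 [ 0.306 -0.096  0.991] [0.065, -0.696, 0.713, -0.063]
side 578.9186430142826 324.14734215706864 238.00993974008347 [-0.01  -1.203  0.73 ] [-0.49, 0.847, -0.176, 0.11]
{'clock': 0.1, 'q': array([-1.55081772e+00,  2.59260342e-01,  1.53600276e+00,  1.37306170e-05,
        1.34804084e+00, -2.02805568e-01]), 'qd': array([ 9.68860170e-04, -1.56828413e-03, -1.45763069e-03, -1.80410056e-03,
       -2.25770801e-04, -5.23348349e-05]), 'joint_torque': array([ 3.67083048e-03, -4.46960771e+01, -2.91248024e+01, -3.20700974e-04,
        6.15658384e-03, -3.26869241e-06]), 'ee_pos': array([ 0.12153463, -0.53589041,  0.23055143]), 'ee_rot': array([-8.51461410e-04,  9.93802119e-01,  1.11160315e-01,  8.47750365e-05]), 'ft_force': array([ 1.33719146,  0.02745986, -0.0787822 ]), 'wrist_torque': array([ 0.02142935, -0.02345775,  0.02943362]), 'grasp_force': 0.0, 'finger_gap': 0.08523924742452944}
```

View pics/top0.png

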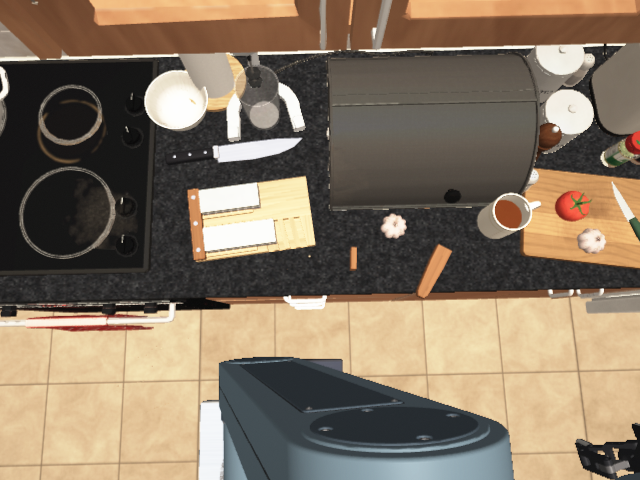

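View pics/side0.png

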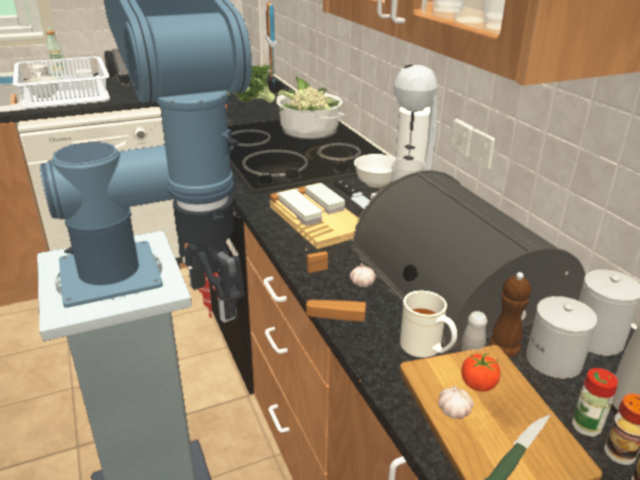

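```bash
cat > h.py <<'E'
import numpy as np,cv2
from scipy.spatial.transform import Rotation as R
def rot(q): q=np.asarray(q); return q if q.shape==(3,3) else R.from_quat([q[1],q[2],q[3],q[0]]).as_matrix()
def ray(c,uv,z):
    uv=np.atleast_2d(np.asarray(uv,float)); d=np.c_[(uv[:,0]-c["cx"])/c["fx"],(uv[:,1]-c["cy"])/c["fy"],np.ones(len(uv))]@rot(c["rotation"]).T
    o=np.asarray(c["origin"]); return (o+d*((z-o[2])/d[:,2])[:,None])[:,:2]
def proj(c,p):
    p=(np.atleast_2d(p)-np.asarray(c["origin"]))@rot(c["rotation"]); return np.c_[p[:,0]/p[:,2]*c["fx"]+c["cx"],p[:,1]/p[:,2]*c["fy"]+c["cy"]]
def crop(c,x0,y0,x1,y1,k,f): cv2.imwrite(f,cv2.resize(c["image"][y0:y1,x0:x1,::-1],None,fx=k,fy=k,interpolation=cv2.INTER_CUBIC))
E
python3 - <<'E'
import pickle,cv2,numpy as np
from h import *
t=pickle.load(open("pics/top0.pkl","rb"));s=pickle.load(open("pics/side0.pkl","rb"))
a=cv2.resize(t["image"][170:270,180:340,::-1],None,fx=5,fy=5,interpolation=cv2.INTER_CUBIC)
cv2.imwrite("pics/cropt.png",a)
hsv=cv2.cvtColor(t["image"],cv2.COLOR_RGB2HSV)
print(hsv[258,353],hsv[270,435],hsv[235,240],hsv[200,290],hsv[225,196])
m=cv2.inRange(hsv,(3,90,60),(22,255,255))
for n,(x0,y0,x1,y1),z in(("plate",(340,235,370,280),.044),("wedge",(405,235,465,305),.026)):
    mm=np.zeros_like(m);mm[y0:y1,x0:x1]=m[y0:y1,x0:x1]
    c=max(cv2.findContours(mm,0,1)[0],key=cv2.contourArea)
    print(n,cv2.contourArea(c),cv2.minAreaRect(c),cv2.approxPolyDP(c,2.5,True)[:,0].tolist())
    print(np.round(ray(t,cv2.approxPolyDP(c,2.5,True)[:,0],z),4).tolist())
w=cv2.inRange(hsv,(0,0,190),(180,50,255)); 
for n,(x0,y0,x1,y1) in(("back",(190,175,270,216)),("front",(190,216,290,260))):
    mm=np.zeros_like(m);mm[y0:y1,x0:x1]=w[y0:y1,x0:x1]
    c=max(cv2.findContours(mm,0,1)[0],key=cv2.contourArea)
    r=cv2.minAreaRect(c);print(n,r,np.round(ray(t,cv2.boxPoints(r),.058),4).tolist())
E
```

```text
[ 13 138 227] [ 13 140 216] [ 30   2 253] [ 24  66 252] [ 12  81 224]
plate 140.0 ((353.0, 258.0), (24.0, 6.0), 90.0) [[352, 246], [350, 270], [355, 270], [356, 247]]
[[0.4657, -0.1696], [0.4147, -0.1635], [0.4145, -0.174], [0.4634, -0.178]]
wedge 1210.5 ((434.5, 272.0), (56.0, 59.0), 90.0) [[450, 249], [440, 244], [435, 246], [416, 291], [405, 293], [405, 300], [464, 299], [464, 291], [430, 291]]
[[0.4571, -0.3819], [0.4686, -0.3611], [0.4645, -0.35], [0.3688, -0.303], [0.3651, -0.2794], [0.3504, -0.2786], [0.3495, -0.4032], [0.3663, -0.4046], [0.3681, -0.3326]]
back ((228.3951873779297, 197.21395874023438), (22.599994659423828, 59.407588958740234), 82.40535736083984) [[0.5931, 0.1577], [0.6074, 0.0316], [0.5576, 0.0252], [0.5435, 0.1501]]
front ((238.5365753173828, 234.32928466796875), (25.730548858642578, 71.89093780517578), 83.6598129272461) [[0.5149, 0.1475], [0.5284, -0.0034], [0.4733, -0.0091], [0.4601, 0.1403]]
```

View pics/cropt.png

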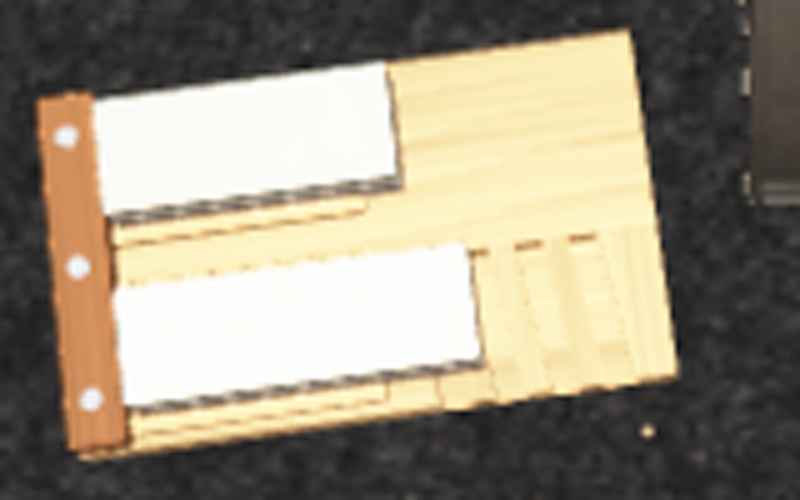

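```bash
python3 - <<'E'
import pickle
from h import *
t=pickle.load(open("pics/top0.pkl","rb"));s=pickle.load(open("pics/side0.pkl","rb"))
px=lambda X,Y:((X+.5)/5-.5+180,(Y+.5)/5-.5+170)
obs=[(px(630,30),.026,(78,-130)),(px(677,376),.026,(-78,-130)),(px(38,98),.046,(78,130)),(px(70,450),.046,(-78,130)),
 (px(478,249),.026,(-11,-44-.0)),(px(596,236),.026,(-11,-91.7)),(px(568,239),.026,(-11,-91.7+13))]
W=np.array([ray(t,p,z)[0] for p,z,_ in obs]);B=np.array([b for *_,b in obs])/1000
print(np.round(W,4).tolist())
def fit(W,B):
    w,b=W-W.mean(0),B-B.mean(0);a=np.arctan2((b[:,0]*w[:,1]-b[:,1]*w[:,0]).sum(),(b*w).sum());M=np.array([[np.cos(a),-np.sin(a)],[np.sin(a),np.cos(a)]]);return a,M,W.mean(0)-M@B.mean(0)
a,M,o=fit(W[:4],B[:4]);print("board yaw",a,"o",o)
print("resid mm",np.round((W-(B@M.T+o))*1000,1).tolist())
# slot3 ends: plate point on back wall => face line y = 105-176 = -71 at x=-40; slot = face+... plate mid y=-77
sl=np.array([-40,-77])/1000;print("slot3 plate mid",M@sl+o,"plate yaw",a+.12)
hsv=cv2.cvtColor(s["image"],cv2.COLOR_RGB2HSV)
im=s["image"][170:345,230:430].copy()
for (p,z) in [((78,-130),.026),((-78,-130),.026),((-78,105),.046),((-78,130),.046),((-40,-71),.026),((-11,-67.5),.026),((-78,-75.6),.026)]:
    q=proj(s,np.r_[M@(np.array(p)/1000)+o,z])[0]-[230,170];cv2.circle(im,(int(round(q[0])),int(round(q[1]))),0,(255,0,0),-1)
cv2.imwrite("pics/crops.png",cv2.resize(im[:,:,::-1],None,fx=4,fy=3.4 if 0 else 3.4,interpolation=cv2.INTER_NEAREST))
crop(t,335,230,475,310,5,"pics/crop2.png")
E
```

```text
[[0.6301, -0.0737], [0.4734, -0.0911], [0.599, 0.1833], [0.4444, 0.1653], [0.5318, -0.0054], [0.5364, -0.057], [0.5353, -0.0448]]
board yaw 0.11555513429288244 o [0.53671158 0.045962  ]
resid mm [[0.9, 0.5], [-0.9, 1.1], [-0.2, -0.8], [0.2, -0.8], [0.9, -6.3], [0.0, -10.6], [0.5, -11.3]]
slot3 plate mid [ 0.5058563  -0.03513641] plate yaw 0.23555513429288244
```

View pics/crops.png

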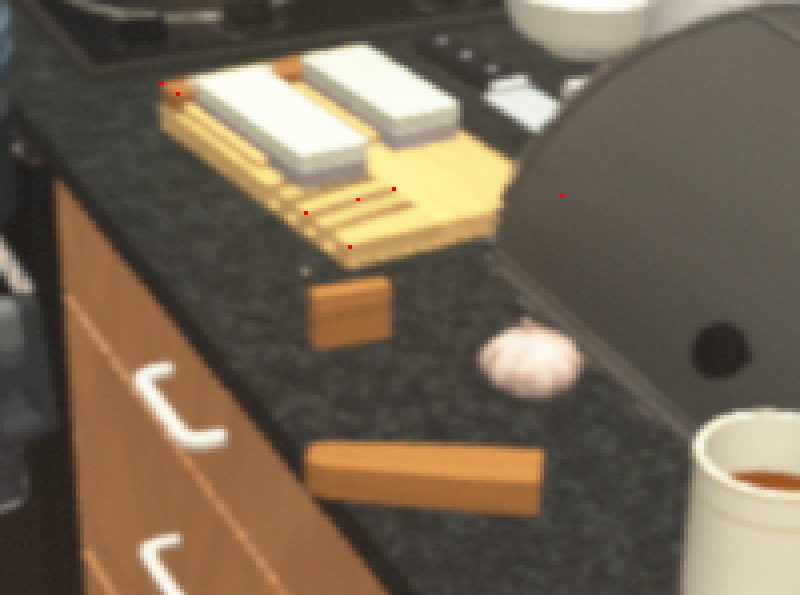

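View pics/crop2.png

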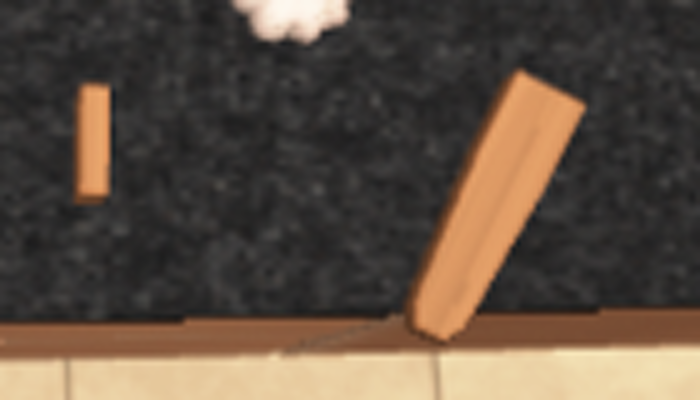

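```bash
cat >> h.py <<'E'
def goto(env,pos,yawx,show=True):
    s=env.sense();Rt=rot(s["ee_rot"]);d=Rt.T@(np.array(pos)-s["ee_pos"])/.4
    c,n=np.cos(yawx),np.sin(yawx);Rg=np.array([[c,n,0],[n,-c,0],[0,0,-1.]])
    v=R.from_matrix(Rt.T@Rg).as_rotvec()/np.pi
    print("clk",round(s["clock"],2),"pos",np.round(s["ee_pos"],4),"F",np.round(s["ft_force"],1),"gap",round(s["finger_gap"],4),"| xyz",np.round(d,4),"a",np.round(v,4))
E
python3 - <<'E'
import pickle
from rig import env
from h import *
t=pickle.load(open("pics/top0.pkl","rb"));s=pickle.load(open("pics/side0.pkl","rb"))
px=lambda X,Y:((X+.5)/5-.5+335,(Y+.5)/5-.5+230)
P=ray(t,[px(84,85),px(110,85),px(108,195),px(79,195)],.044);print("plate",np.round(P,4).tolist(),P.mean(0))
e=P[0]+P[1]-P[2]-P[3];print("yaw",np.arctan2(e[1],e[0]),np.linalg.norm(e)/2)
S=ray(s,[(308/4+230,288/3.4+170),(390/4+230,278/3.4+170)],.044);print("side plate top near edge",S)
Wd=ray(t,[px(518,72),px(585,106),px(413,310),px(467,326),px(442,340)],.026);print("wedge",np.round(Wd,4).tolist())
S=ray(s,[(308/4+230,452/3.4+170),(543/4+230,450/3.4+170),(543/4+230,515/3.4+170)],.026);print("side wedge top",S)
hd=(Wd[0]+Wd[1])/2
g=[(330,208),(394,226)];print("bin,garlic",ray(t,g,.02))
goto(env,[P.mean(0)[0],P.mean(0)[1],.1],np.arctan2(e[1],e[0])+np.pi/2)
E
```

```text
plate [[0.4645, -0.1682], [0.4642, -0.1793], [0.4174, -0.1766], [0.4177, -0.1644]] [ 0.44094613 -0.17212237]
yaw -0.06939828507284544 0.046931280304225026
side plate top near edge [[ 0.41732551 -0.16514021]
 [ 0.46560371 -0.17128369]]
wedge [[0.4687, -0.3573], [0.4531, -0.385], [0.3674, -0.3055], [0.3602, -0.3279], [0.3545, -0.3169]]
side wedge top [[ 0.35632258 -0.31284253]
 [ 0.46827174 -0.35782822]
 [ 0.43903127 -0.41405425]]
bin,garlic [[ 0.55606941 -0.12602509]
 [ 0.51200933 -0.2650429 ]]
clk 0.1 pos [ 0.1215 -0.5359  0.2306] F [ 1.3  0.  -0.1] gap 0.0852 | xyz [ 0.9796 -0.71    0.3279] a [-4.00e-04 -4.00e-04 -4.07e-01]
```

Call:
step_arm(commands=[{"x":0.1225,"y":-0.089,"z":0.035,"az":-0.05},{"x":0.245,"y":-0.178,"z":0.07,"az":-0.1},{"x":0.3675,"y":-0.266,"z":0.105,"az":-0.15},{"x":0.49,"y":-0.355,"z":0.14,"az":-0.2},{"x":0.6125,"y":-0.444,"z":0.175,"az":-0.25},{"x":0.735,"y":-0.5325,"z":0.21,"az":-0.3},{"x":0.8575,"y":-0.621,"z":0.245,"az":-0.35},{"x":0.98,"y":-0.71,"z":0.28,"az":-0.4}], hand=1)

```text
invalid input at $.commands[0]: expected keys x, y, z, ax, ay, az
```

```bash
python3 - <<'E'
from rig import env
from h import *
goto(env,[.4411,-.1715,.018],1.48)
E
```

```text
clk 0.1 pos [ 0.1215 -0.5359  0.2306] F [ 1.3  0.  -0.1] gap 0.0852 | xyz [ 0.9803 -0.7111  0.5329] a [-4.000e-04 -4.000e-04 -4.002e-01]
```

Call:
step_arm(commands=[{"x":0.1225,"y":-0.089,"z":0.035,"ax":0,"ay":0,"az":-0.05},{"x":0.245,"y":-0.178,"z":0.07,"ax":0,"ay":0,"az":-0.1},{"x":0.3675,"y":-0.266,"z":0.105,"ax":0,"ay":0,"az":-0.15},{"x":0.49,"y":-0.355,"z":0.14,"ax":0,"ay":0,"az":-0.2},{"x":0.6125,"y":-0.444,"z":0.175,"ax":0,"ay":0,"az":-0.25},{"x":0.735,"y":-0.5325,"z":0.21,"ax":0,"ay":0,"az":-0.3},{"x":0.8575,"y":-0.621,"z":0.245,"ax":0,"ay":0,"az":-0.35},{"x":0.98,"y":-0.71,"z":0.28,"ax":0,"ay":0,"az":-0.4}], hand=1)

```text
clock: 0.9
ee_pos: [0.3797, -0.2419, 0.1407]
ee_rot: [0.0, 0.756, 0.655, 0.0]
ft_force: [0.1, 0.0, 0.3]
finger_gap: 0.0852
grasp_force: 0.0
```

```bash
python3 - <<'E'
from rig import env
from h import *
goto(env,[.4411,-.1715,.018],1.48)
E
```

```text
clk 0.9 pos [ 0.3797 -0.2419  0.1407] F [0.1 0.  0.3] gap 0.0852 | xyz [0.196  0.1271 0.3066] a [ 0.     -0.     -0.0164]
```

Call:
step_arm(commands=[{"x":0.05,"y":0.03,"z":0.04,"ax":0,"ay":0,"az":-0.01},{"x":0.1,"y":0.06,"z":0.08,"ax":0,"ay":0,"az":-0.01},{"x":0.15,"y":0.1,"z":0.1,"ax":0,"ay":0,"az":-0.016},{"x":0.19,"y":0.125,"z":0.12,"ax":0,"ay":0,"az":-0.016},{"x":0.19,"y":0.125,"z":0.12,"ax":0,"ay":0,"az":-0.016},{"x":0.19,"y":0.125,"z":0.12,"ax":0,"ay":0,"az":-0.016},{"x":0.19,"y":0.125,"z":0.12,"ax":0,"ay":0,"az":-0.016},{"x":0.19,"y":0.125,"z":0.12,"ax":0,"ay":0,"az":-0.016}])

```text
clock: 1.7
ee_pos: [0.4392, -0.1767, 0.0935]
ee_rot: [0.0, 0.741, 0.671, -0.0]
ft_force: [-0.9, 0.1, -0.1]
finger_gap: 0.0853
grasp_force: 0.0
```

```bash
python3 - <<'E'
from rig import env
from h import *
goto(env,[.4411,-.1715,.018],1.48)
E
```

```text
clk 1.7 pos [ 0.4392 -0.1767  0.0935] F [-0.9  0.1 -0.1] gap 0.0853 | xyz [0.0136 0.0033 0.1888] a [ 0.0002  0.0002 -0.0026]
```

Call:
step_arm(commands=[{"x":0.0136,"y":0.003,"z":0.03,"ax":0,"ay":0,"az":-0.003},{"x":0.0136,"y":0.003,"z":0.07,"ax":0,"ay":0,"az":-0.003},{"x":0.0136,"y":0.003,"z":0.11,"ax":0,"ay":0,"az":-0.003},{"x":0.0136,"y":0.003,"z":0.15,"ax":0,"ay":0,"az":-0.003},{"x":0.0136,"y":0.003,"z":0.175,"ax":0,"ay":0,"az":-0.003},{"x":0.0136,"y":0.003,"z":0.189,"ax":0,"ay":0,"az":-0.003},{"x":0.0136,"y":0.003,"z":0.189,"ax":0,"ay":0,"az":-0.003},{"x":0.0136,"y":0.003,"z":0.189,"ax":0,"ay":0,"az":-0.003}])

```text
clock: 2.5
ee_pos: [0.4415, -0.171, 0.018]
ee_rot: [0.0, 0.738, 0.675, 0.0]
ft_force: [0.0, 0.0, -0.3]
finger_gap: 0.0854
grasp_force: 0.0
```

```bash
python3 - <<'E'
from rig import env
from h import *
goto(env,[.4411,-.1715,.018],1.48)
c=env.capture("side");crop(c,270,200,370,300,6,"pics/a.png")
E
```

```text
clk 2.5 pos [ 0.4415 -0.171   0.018 ] F [ 0.   0.  -0.3] gap 0.0854 | xyz [-0.0014 -0.0008 -0.    ] a [0.0002 0.0001 0.0007]
```

View pics/a.png

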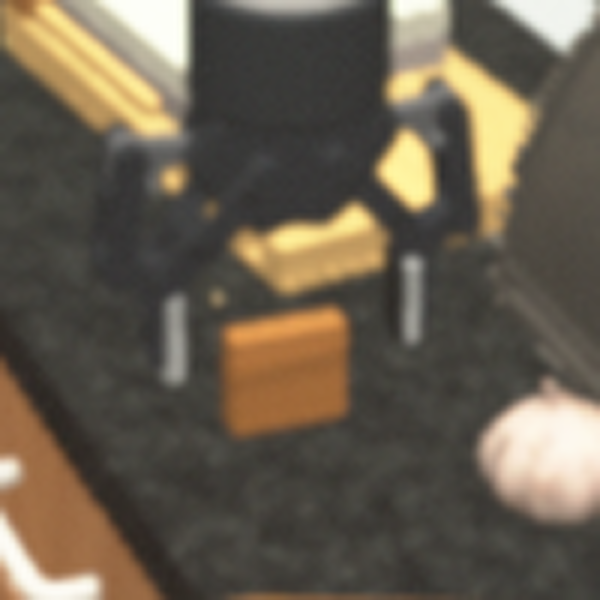

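The fingers straddle the plate: the pads are at crop (175,340) and (410,300), and the plate lies between 222 and 348. I'll close on it.

Call:
step_arm(commands=[{"x":0,"y":0,"z":0,"ax":0,"ay":0,"az":0},{"x":0,"y":0,"z":0,"ax":0,"ay":0,"az":0},{"x":0,"y":0,"z":0,"ax":0,"ay":0,"az":0},{"x":0,"y":0,"z":0,"ax":0,"ay":0,"az":0},{"x":0,"y":0,"z":0,"ax":0,"ay":0,"az":0},{"x":0,"y":0,"z":0,"ax":0,"ay":0,"az":0},{"x":0,"y":0,"z":0,"ax":0,"ay":0,"az":0},{"x":0,"y":0,"z":0,"ax":0,"ay":0,"az":0}], hand=0, newtons=40)

```text
clock: 3.35
ee_pos: [0.4415, -0.1707, 0.0181]
ee_rot: [0.0, 0.738, 0.675, 0.0]
ft_force: [-1.2, 0.9, 5.1]
finger_gap: 0.045
grasp_force: 40.7
```

```bash
python3 - <<'E'
from rig import env
from h import *
goto(env,[.506,-.0345,.118],.2355+np.pi/2)
E
```

```text
clk 3.35 pos [ 0.4415 -0.1707  0.0181] F [-1.2  0.9  5.1] gap 0.045 | xyz [ 0.3533  0.1309 -0.2498] a [ 2.00e-04  1.00e-04 -1.03e-01]
```

Call:
step_arm(commands=[{"x":0,"y":0,"z":-0.08,"ax":0,"ay":0,"az":0},{"x":0,"y":0,"z":-0.16,"ax":0,"ay":0,"az":0},{"x":0.05,"y":0.02,"z":-0.25,"ax":0,"ay":0,"az":-0.02},{"x":0.13,"y":0.05,"z":-0.25,"ax":0,"ay":0,"az":-0.05},{"x":0.21,"y":0.08,"z":-0.25,"ax":0,"ay":0,"az":-0.08},{"x":0.29,"y":0.11,"z":-0.25,"ax":0,"ay":0,"az":-0.103},{"x":0.353,"y":0.131,"z":-0.25,"ax":0,"ay":0,"az":-0.103},{"x":0.353,"y":0.131,"z":-0.25,"ax":0,"ay":0,"az":-0.103}])

```text
clock: 4.15
ee_pos: [0.5065, -0.0318, 0.1175]
ee_rot: [-0.0, 0.618, 0.786, 0.0]
ft_force: [-0.8, -0.3, 0.3]
finger_gap: 0.0452
grasp_force: 41.4
```

```bash
python3 - <<'E'
from rig import env
from h import *
goto(env,[.506,-.0345,.06],.2355+np.pi/2)
E
```

```text
clk 4.15 pos [ 0.5065 -0.0318  0.1175] F [-0.8 -0.3  0.3] gap 0.0452 | xyz [-0.0064 -0.003   0.1436] a [ 0.0002 -0.0003  0.001 ]
```

Call:
step_arm(commands=[{"x":-0.006,"y":-0.003,"z":0.05,"ax":0,"ay":0,"az":0.001},{"x":-0.006,"y":-0.003,"z":0.1,"ax":0,"ay":0,"az":0.001},{"x":-0.006,"y":-0.003,"z":0.14,"ax":0,"ay":0,"az":0.001},{"x":-0.006,"y":-0.003,"z":0.14,"ax":0,"ay":0,"az":0.001},{"x":-0.006,"y":-0.003,"z":0.14,"ax":0,"ay":0,"az":0.001},{"x":-0.006,"y":-0.003,"z":0.14,"ax":0,"ay":0,"az":0.001},{"x":-0.006,"y":-0.003,"z":0.14,"ax":0,"ay":0,"az":0.001},{"x":-0.006,"y":-0.003,"z":0.14,"ax":0,"ay":0,"az":0.001}])

```text
clock: 4.95
ee_pos: [0.5057, -0.0374, 0.0623]
ee_rot: [0.001, 0.62, 0.784, 0.0]
ft_force: [0.4, -0.5, -0.3]
finger_gap: 0.0455
grasp_force: 41.5
```

```bash
python3 - <<'E'
from rig import env
from h import *
goto(env,[.506,-.0345,.028],.2355+np.pi/2)
c=env.capture("side");t=env.capture("top")
a=cv2.resize(c["image"][180:260,265:365,::-1],None,fx=6,fy=6,interpolation=cv2.INTER_CUBIC)
p=env.sense()["ee_pos"]
print("pred plate bottom ends side",[ (np.round((proj(c,[p[0]+d*np.cos(.2355)-n*6*np.sin(.2355)/1000,p[1]+d*np.sin(.2355)+n*.006*np.cos(.2355),p[2]+h])[0]-[265,180])*6,1)).tolist() for d in(-.023,.023) for n in (-1,) for h in(-.014,.026)])
print("slot3 floor-ish mouth wall(away) ends side:",[(np.round((proj(c,q)[0]-[265,180])*6,1)).tolist() for q in ([.506-.022,-.041-.005,.026],[.506+.024,-.041+.0055,.026])])
cv2.imwrite("pics/b.png",a)
E
```

```text
clk 4.95 pos [ 0.5057 -0.0374  0.0623] F [ 0.4 -0.5 -0.3] gap 0.0455 | xyz [0.007  0.0022 0.0857] a [ 0.0004  0.0002 -0.0011]
pred plate bottom ends side [[294.8, 270.5], [295.3, 183.8], [383.2, 239.7], [384.9, 154.1]]
slot3 floor-ish mouth wall(away) ends side: [[291.0, 314.8], [381.6, 283.2]]
```

View pics/b.png

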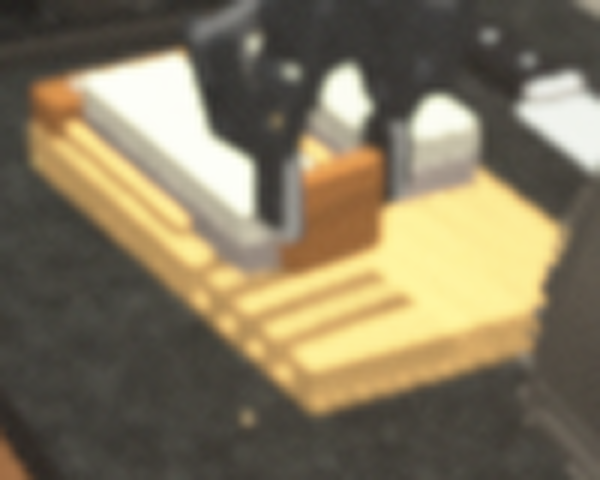

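```bash
python3 - <<'E'
from rig import env
from h import *
c=env.capture("side");s=env.sense();p=s["ee_pos"];print(p)
im=c["image"][180:260,265:365];big=cv2.resize(im,None,fx=6,fy=6,interpolation=cv2.INTER_CUBIC)
h=cv2.cvtColor(big,cv2.COLOR_RGB2HSV);m=cv2.inRange(h,(5,130,90),(20,255,255))[:, :];m[:,:200]=0
k=max(cv2.findContours(m,0,1)[0],key=cv2.contourArea);q=cv2.approxPolyDP(k,5,True)[:,0];print(q.tolist())
def un(X,Y):return((X+.5)/6-.5+265,(Y+.5)/6-.5+180)
# bottom line: lowest mask pixels per column
xs=np.arange(300,375);ys=np.array([np.where(m[:,x])[0].max() for x in xs]);f=np.polyfit(xs,ys,1);print("bottom line",f,np.polyval(f,[300,370]))
P=ray(c,[un(x,np.polyval(f,x)) for x in(300,370)],p[2]-.018);print("bottom on z",P,np.arctan2(*(P[1]-P[0])[::-1]))
n=np.array([-np.sin(.2355),np.cos(.2355)]);print("bottom edge offset from TCP along thickness mm",(P-p[:2])@n*1000)
# slots: dark lines, vertical profiles of V at columns
g=cv2.cvtColor(big,cv2.COLOR_RGB2GRAY).astype(float)
for x in(300,320,340,360):
    print(x,g[262:350:4,x].astype(int).tolist())
    mm=lambda y:(np.array([np.r_[ray(c,[un(x,y)],.026)[0]]])-[.506,-.035])@n*1000
    print("  board offset (mm along slot normal from expected plate centre) at y=280,300,320",[round(float(mm(y)[0]),1) for y in(280,300,320)])
E
```

```text
[ 0.50544288 -0.03720969  0.06190241]
[[378, 149], [323, 162], [307, 175], [308, 229], [284, 251], [282, 278], [377, 245], [383, 218]]
bottom line [  0.57135135 184.65459459] [356.06       396.05459459]
bottom on z [[ 0.46150406 -0.10539855]
 [ 0.47439699 -0.14459512]] -1.2530141346688135
bottom edge offset from TCP along thickness mm [-56.05448346 -97.17744238]
300 [110, 115, 132, 167, 203, 224, 230, 224, 209, 189, 176, 180, 198, 215, 225, 226, 220, 203, 186, 181, 191, 207]
  board offset (mm along slot normal from expected plate centre) at y=280,300,320 [18.8, 4.8, -9.0]
320 [130, 157, 194, 222, 227, 226, 212, 194, 179, 179, 192, 211, 223, 223, 215, 199, 184, 178, 187, 204, 220, 231]
  board offset (mm along slot normal from expected plate centre) at y=280,300,320 [13.8, -0.2, -13.9]
340 [187, 215, 229, 227, 218, 197, 180, 179, 191, 208, 218, 223, 216, 202, 183, 176, 186, 205, 224, 230, 233, 234]
  board offset (mm along slot normal from expected plate centre) at y=280,300,320 [8.9, -5.1, -18.7]
360 [229, 228, 220, 201, 182, 175, 185, 202, 217, 222, 217, 203, 185, 176, 182, 203, 221, 232, 234, 234, 234, 233]
  board offset (mm along slot normal from expected plate centre) at y=280,300,320 [3.9, -10.0, -23.6]
```

```bash
python3 - <<'E'
from rig import env
from h import *
c=env.capture("side");p=env.sense()["ee_pos"]
def un(X,Y):return((X+.5)/6-.5+265,(Y+.5)/6-.5+180)
n=np.array([-np.sin(.2355),np.cos(.2355)]);u=np.array([n[1],-n[0]])
for z in(-.018,-.014):
    P=ray(c,[un(284,278),un(330,262),un(377,245.)],p[2]+z);print(np.round((P-p[:2])@n*1000,1),np.round((P-p[:2])@u*1000,1))
P=ray(c,[un(378,149),un(323,162)],p[2]+.026);print("top far edge?",np.round((P-p[:2])@n*1000,1),np.round((P-p[:2])@u*1000,1))
E
```

```text
[-0.1 -0.1  0.3] [-25.2  -1.5  23.6]
[-6.  -6.  -5.6] [-29.6  -6.   18.9]
top far edge? [2.1 5.8] [24.6 -1.1]
```

```bash
python3 - <<'E'
from rig import env
from h import *
c=env.capture("side");p=env.sense()["ee_pos"]
im=c["image"]
n=np.array([-np.sin(.2355),np.cos(.2355)]);u=np.array([n[1],-n[0]])
for d in(0,10,18):
    pt=lambda nn,z:proj(c,np.r_[p[:2]+u*d/1000+n*nn/1000,p[2]+z/1000])[0]
    col=int(round(pt(-6,6)[0]));print("u",d,"col",col,"pred rows topfar,topnear,bevtop,bot",[np.round(pt(a,b)).tolist() if 0 else round(pt(a,b)[1],1) for a,b in((6,26),(-6,26),(-6,-14),(-4,-18))],[round(pt(a,b)[0],1) for a,b in((6,26),(-6,26),(-6,-14),(-4,-18))])
    print([(r,*im[r,col].tolist()) for r in list(range(203,212))+list(range(217,229))])
E
```

```text
u 0 col 322 pred rows topfar,topnear,bevtop,bot [np.float64(206.5), np.float64(208.3), np.float64(222.6), np.float64(223.7)] [np.float64(318.7), np.float64(321.7), np.float64(321.5), np.float64(321.0)]
[(203, 177, 170, 150), (204, 182, 167, 144), (205, 198, 161, 127), (206, 220, 160, 101), (207, 226, 158, 86), (208, 211, 141, 75), (209, 181, 120, 67), (210, 166, 110, 61), (211, 164, 108, 60), (217, 153, 101, 58), (218, 155, 103, 58), (219, 155, 103, 58), (220, 154, 101, 56), (221, 156, 104, 58), (222, 173, 125, 72), (223, 223, 179, 107), (224, 247, 224, 138), (225, 249, 228, 143), (226, 238, 206, 125), (227, 219, 175, 109), (228, 221, 179, 112)]
u 10 col 325 pred rows topfar,topnear,bevtop,bot [np.float64(205.4), np.float64(207.2), np.float64(221.5), np.float64(222.6)] [np.float64(321.9), np.float64(324.9), np.float64(324.7), np.float64(324.2)]
[(203, 108, 97, 81), (204, 152, 119, 85), (205, 204, 146, 87), (206, 224, 156, 84), (207, 210, 140, 74), (208, 182, 121, 68), (209, 166, 110, 62), (210, 163, 107, 59), (211, 157, 104, 59), (217, 154, 102, 58), (218, 152, 100, 56), (219, 156, 1
[... 152 characters left out ...]
3, 107), (227, 221, 180, 110), (228, 240, 210, 127)]
u 18 col 327 pred rows topfar,topnear,bevtop,bot [np.float64(204.6), np.float64(206.3), np.float64(220.6), np.float64(221.7)] [np.float64(324.5), np.float64(327.5), np.float64(327.2), np.float64(326.7)]
[(203, 66, 57, 50), (204, 105, 79, 55), (205, 160, 112, 66), (206, 187, 127, 71), (207, 179, 120, 68), (208, 160, 107, 61), (209, 156, 106, 59), (210, 151, 99, 57), (211, 145, 97, 56), (217, 176, 126, 74), (218, 176, 127, 73), (219, 181, 132, 77), (220, 200, 151, 89), (221, 232, 193, 116), (222, 250, 230, 144), (223, 253, 239, 153), (224, 250, 229, 143), (225, 232, 197, 120), (226, 219, 178, 109), (227, 234, 201, 124), (228, 246, 222, 139)]
```

```bash
python3 - <<'E'
from rig import env
from h import *
goto(env,[.5055,-.0328,.034],.2355+np.pi/2)
E
```

```text
clk 5.2 pos [ 0.5053 -0.0372  0.0617] F [ 0.1 -0.5 -0.5] gap 0.0451 | xyz [0.0106 0.003  0.0692] a [ 0.0001  0.0001 -0.001 ]
```

Call:
step_arm(commands=[{"x":0.0106,"y":0.003,"z":0.005,"ax":0,"ay":0,"az":-0.001},{"x":0.0106,"y":0.003,"z":0.015,"ax":0,"ay":0,"az":-0.001},{"x":0.0106,"y":0.003,"z":0.03,"ax":0,"ay":0,"az":-0.001},{"x":0.0106,"y":0.003,"z":0.04,"ax":0,"ay":0,"az":-0.001},{"x":0.0106,"y":0.003,"z":0.045,"ax":0,"ay":0,"az":-0.001},{"x":0.0106,"y":0.003,"z":0.05,"ax":0,"ay":0,"az":-0.001},{"x":0.0106,"y":0.003,"z":0.055,"ax":0,"ay":0,"az":-0.001},{"x":0.0106,"y":0.003,"z":0.055,"ax":0,"ay":0,"az":-0.001}])

```text
clock: 6.0
ee_pos: [0.5053, -0.0327, 0.0393]
ee_rot: [-0.0, 0.619, 0.785, 0.0]
ft_force: [-0.8, 0.5, -1.1]
finger_gap: 0.045
grasp_force: 41.4
```

```bash
python3 - <<'E'
from rig import env
from h import *
goto(env,[.5055,-.0328,.028],.2355+np.pi/2)
E
```

```text
clk 6.0 pos [ 0.5053 -0.0327  0.0393] F [-0.8  0.5 -1.1] gap 0.045 | xyz [-0.0004  0.0004  0.0282] a [-0.0001 -0.0001 -0.0001]
```

Call:
step_arm(commands=[{"x":0,"y":0,"z":0.004,"ax":0,"ay":0,"az":0},{"x":0,"y":0,"z":0.008,"ax":0,"ay":0,"az":0},{"x":0,"y":0,"z":0.012,"ax":0,"ay":0,"az":0},{"x":0,"y":0,"z":0.016,"ax":0,"ay":0,"az":0},{"x":0,"y":0,"z":0.02,"ax":0,"ay":0,"az":0},{"x":0,"y":0,"z":0.023,"ax":0,"ay":0,"az":0},{"x":0,"y":0,"z":0.026,"ax":0,"ay":0,"az":0},{"x":0,"y":0,"z":0.026,"ax":0,"ay":0,"az":0}])

```text
clock: 6.8
ee_pos: [0.5056, -0.0327, 0.0291]
ee_rot: [0.0, 0.619, 0.785, 0.0]
ft_force: [0.2, 2.5, 0.8]
finger_gap: 0.0452
grasp_force: 41.8
```

```bash
python3 - <<'E'
from rig import env
from h import *
goto(env,[.5055,-.0328,.028],.2355+np.pi/2)
E
```

```text
clk 6.8 pos [ 0.5056 -0.0327  0.0291] F [0.2 2.5 0.8] gap 0.0452 | xyz [-0.0002 -0.0002  0.0026] a [ 0.0001 -0.     -0.0001]
```

Call:
step_arm(commands=[{"x":0,"y":0,"z":0.002,"ax":0,"ay":0,"az":0},{"x":0,"y":0,"z":0.004,"ax":0,"ay":0,"az":0},{"x":0,"y":0,"z":0.005,"ax":0,"ay":0,"az":0},{"x":0,"y":0,"z":0.005,"ax":0,"ay":0,"az":0},{"x":0,"y":0,"z":0.005,"ax":0,"ay":0,"az":0},{"x":0,"y":0,"z":0.005,"ax":0,"ay":0,"az":0},{"x":0,"y":0,"z":0.005,"ax":0,"ay":0,"az":0},{"x":0,"y":0,"z":0.005,"ax":0,"ay":0,"az":0}])

```text
clock: 7.6
ee_pos: [0.5056, -0.0327, 0.0281]
ee_rot: [0.0, 0.619, 0.785, 0.0]
ft_force: [-3.4, 3.7, 13.1]
finger_gap: 0.0451
grasp_force: 42.9
```

Call:
step_arm(commands=[{"x":0,"y":0,"z":0,"ax":0,"ay":0,"az":0},{"x":0,"y":0,"z":0,"ax":0,"ay":0,"az":0},{"x":0,"y":0,"z":0,"ax":0,"ay":0,"az":0},{"x":0,"y":0,"z":0,"ax":0,"ay":0,"az":0},{"x":0,"y":0,"z":-0.01,"ax":0,"ay":0,"az":0},{"x":0,"y":0,"z":-0.04,"ax":0,"ay":0,"az":0},{"x":0,"y":0,"z":-0.14,"ax":0,"ay":0,"az":0},{"x":0,"y":0,"z":-0.25,"ax":0,"ay":0,"az":0}], hand=1)

```text
clock: 8.4
ee_pos: [0.5044, -0.0325, 0.128]
ee_rot: [-0.001, 0.619, 0.785, -0.001]
ft_force: [0.7, -0.7, -0.4]
finger_gap: 0.0854
grasp_force: 0.0
```

```bash
python3 - <<'E'
from rig import env
from h import *
# wedge pick
import pickle
W=np.array([[0.4687,-0.3573],[0.4531,-0.385],[0.3674,-0.3055],[0.3602,-0.3279],[0.3545,-0.3169]])
hd=W[:2].mean(0);tp=W[2:4].mean(0);d=tp-hd;print("dir",np.arctan2(d[1],d[0]),"head",hd,"len to bevel corners",np.linalg.norm(d))
u=d/np.linalg.norm(d);o=hd+u*.02;print("origin",o,"tip",hd+.12*u)
th=np.arctan2(d[1],d[0]);goto(env,[*o,.12],th)
E
```

```text
dir 2.6305243580719853 head [ 0.4609  -0.37115] len to bevel corners 0.11132480631018404
origin [ 0.44345555 -0.36136781] tip [ 0.3562333  -0.31245688]
clk 8.4 pos [ 0.5044 -0.0325  0.128 ] F [ 0.7 -0.7 -0.4] gap 0.0854 | xyz [-0.764  -0.3396  0.0197] a [-0.0006 -0.0008 -0.2624]
```

Call:
step_arm(commands=[{"x":-0.1,"y":-0.045,"z":0,"ax":0,"ay":0,"az":-0.033},{"x":-0.2,"y":-0.09,"z":0,"ax":0,"ay":0,"az":-0.066},{"x":-0.3,"y":-0.135,"z":0,"ax":0,"ay":0,"az":-0.1},{"x":-0.4,"y":-0.18,"z":0,"ax":0,"ay":0,"az":-0.14},{"x":-0.5,"y":-0.225,"z":0.01,"ax":0,"ay":0,"az":-0.18},{"x":-0.6,"y":-0.27,"z":0.02,"ax":0,"ay":0,"az":-0.22},{"x":-0.7,"y":-0.31,"z":0.02,"ax":0,"ay":0,"az":-0.262},{"x":-0.764,"y":-0.34,"z":0.02,"ax":0,"ay":0,"az":-0.262}])

```text
clock: 9.2
ee_pos: [0.4438, -0.365, 0.1202]
ee_rot: [0.001, 0.252, 0.968, -0.001]
ft_force: [0.5, 0.0, -0.1]
finger_gap: 0.0854
grasp_force: 0.0
```

Call:
step_arm(commands=[{"x":0,"y":0,"z":0.05,"ax":0,"ay":0,"az":0},{"x":0,"y":0,"z":0.1,"ax":0,"ay":0,"az":0},{"x":0,"y":0,"z":0.12,"ax":0,"ay":0,"az":0},{"x":0,"y":0,"z":0.12,"ax":0,"ay":0,"az":0},{"x":0,"y":0,"z":0.12,"ax":0,"ay":0,"az":0},{"x":0,"y":0,"z":0.12,"ax":0,"ay":0,"az":0},{"x":0,"y":0,"z":0.12,"ax":0,"ay":0,"az":0},{"x":0,"y":0,"z":0.12,"ax":0,"ay":0,"az":0}])

```text
clock: 10.0
ee_pos: [0.4448, -0.3618, 0.0719]
ee_rot: [0.0, 0.253, 0.967, -0.0]
ft_force: [0.7, -0.2, -0.1]
finger_gap: 0.0856
grasp_force: 0.0
```

```bash
python3 - <<'E'
from rig import env
from h import *
goto(env,[.4435,-.3614,.006],2.63)
import pickle
t=env.capture("top");pickle.dump(t,open("pics/top1.pkl","wb"))
crop(t,180,170,340,270,5,"pics/c.png")
E
```

```text
clk 10.0 pos [ 0.4448 -0.3618  0.0719] F [ 0.7 -0.2 -0.1] gap 0.0856 | xyz [ 0.0035 -0.0006  0.1647] a [-0.0001  0.0004 -0.0001]
```

View pics/c.png

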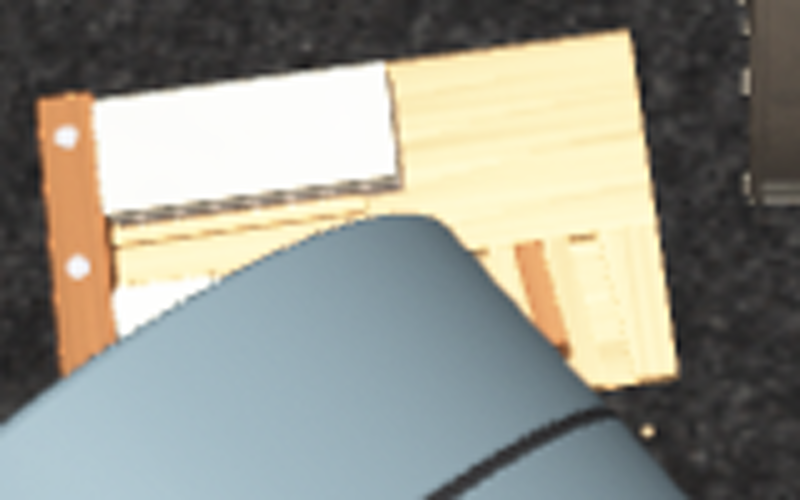

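The plate stands in slot 3 at crop (515..568, 240..355), upright and between slots 2 and 4. Next is the wedge.

Call:
step_arm(commands=[{"x":0.003,"y":0,"z":0.03,"ax":0,"ay":0,"az":0},{"x":0.003,"y":0,"z":0.07,"ax":0,"ay":0,"az":0},{"x":0.003,"y":0,"z":0.11,"ax":0,"ay":0,"az":0},{"x":0.003,"y":0,"z":0.14,"ax":0,"ay":0,"az":0},{"x":0.003,"y":0,"z":0.155,"ax":0,"ay":0,"az":0},{"x":0.003,"y":0,"z":0.165,"ax":0,"ay":0,"az":0},{"x":0.003,"y":0,"z":0.165,"ax":0,"ay":0,"az":0},{"x":0.003,"y":0,"z":0.165,"ax":0,"ay":0,"az":0}])

```text
clock: 10.85
ee_pos: [0.4437, -0.3614, 0.0056]
ee_rot: [0.0, 0.253, 0.967, -0.0]
ft_force: [0.3, 0.4, -0.1]
finger_gap: 0.085
grasp_force: 0.0
```

Call:
step_arm(commands=[{"x":0,"y":0,"z":0,"ax":0,"ay":0,"az":0},{"x":0,"y":0,"z":0,"ax":0,"ay":0,"az":0},{"x":0,"y":0,"z":0,"ax":0,"ay":0,"az":0},{"x":0,"y":0,"z":0,"ax":0,"ay":0,"az":0},{"x":0,"y":0,"z":0,"ax":0,"ay":0,"az":0},{"x":0,"y":0,"z":0,"ax":0,"ay":0,"az":0},{"x":0,"y":0,"z":0,"ax":0,"ay":0,"az":0},{"x":0,"y":0,"z":0,"ax":0,"ay":0,"az":0}], hand=0, newtons=100)

```text
clock: 11.65
ee_pos: [0.4438, -0.3615, 0.0058]
ee_rot: [0.001, 0.253, 0.967, -0.0]
ft_force: [-0.3, 0.1, 5.9]
finger_gap: 0.0298
grasp_force: 99.7
```

```bash
python3 - <<'E'
from rig import env
from h import *
s=env.sense();print(s["grasp_force"],s["wrist_torque"],s["q"])
n=np.array([-np.sin(.2355),np.cos(.2355)])
# board frame
a=.1156;M=np.array([[np.cos(a),-np.sin(a)],[np.sin(a),np.cos(a)]]);o=np.array([.5367,.0460])
# plate face (stone side) at lane midline: plate centre from robot minus 0.5 lean, + 6/cos
pc=np.array([.5056,-.0327]);b=M.T@(pc-o);print("plate centre in board mm",b*1000)
goto(env,[.4435,-.3614,.12],2.63)
E
```

```text
99.67337608337402 [ 0.13222375 -0.00339331  0.00151002] [-8.78410340e-01  5.38601166e-01  1.73216005e+00  8.89786303e-05
  8.69467947e-01 -1.93683884e+00]
plate centre in board mm [-39.96990191 -74.587579  ]
clk 11.65 pos [ 0.4438 -0.3615  0.0058] F [-0.3  0.1  5.9] gap 0.0298 | xyz [ 0.0004 -0.0003 -0.2854] a [-0.0001  0.0004 -0.0003]
```

Call:
step_arm(commands=[{"x":0,"y":0,"z":-0.05,"ax":0,"ay":0,"az":0},{"x":0,"y":0,"z":-0.12,"ax":0,"ay":0,"az":0},{"x":0,"y":0,"z":-0.2,"ax":0,"ay":0,"az":0},{"x":0,"y":0,"z":-0.28,"ax":0,"ay":0,"az":0.02},{"x":0,"y":0,"z":-0.29,"ax":0,"ay":0,"az":0.06},{"x":0,"y":0,"z":-0.29,"ax":0,"ay":0,"az":0.1},{"x":0,"y":0,"z":-0.29,"ax":0,"ay":0,"az":0.14},{"x":0,"y":0,"z":-0.29,"ax":0,"ay":0,"az":0.18}])

```text
clock: 12.45
ee_pos: [0.4431, -0.3608, 0.1208]
ee_rot: [-0.0, 0.515, 0.857, 0.0]
ft_force: [0.3, -0.3, -0.4]
finger_gap: 0.0299
grasp_force: 98.7
```

```bash
python3 - <<'E'
from rig import env
from h import *
print(env.sense()["grasp_force"])
goto(env,[.3542,-.0403,.12],.1755)
E
```

```text
98.70070695877075
clk 12.45 pos [ 0.4431 -0.3608  0.1208] F [ 0.3 -0.3 -0.4] gap 0.0299 | xyz [0.812  0.1791 0.0026] a [-2.000e-04 -1.000e-04  5.994e-01]
```

Call:
step_arm(commands=[{"x":0.08,"y":0.018,"z":0,"ax":0,"ay":0,"az":0.045},{"x":0.18,"y":0.04,"z":0,"ax":0,"ay":0,"az":0.09},{"x":0.28,"y":0.062,"z":0,"ax":0,"ay":0,"az":0.135},{"x":0.38,"y":0.084,"z":0,"ax":0,"ay":0,"az":0.18},{"x":0.48,"y":0.106,"z":0,"ax":0,"ay":0,"az":0.225},{"x":0.58,"y":0.128,"z":0,"ax":0,"ay":0,"az":0.27},{"x":0.66,"y":0.146,"z":0,"ax":0,"ay":0,"az":0.315},{"x":0.74,"y":0.163,"z":0,"ax":0,"ay":0,"az":0.36}])

```text
clock: 13.25
ee_pos: [0.3598, -0.0679, 0.121]
ee_rot: [-0.0, 0.895, 0.447, -0.0]
ft_force: [0.5, 1.5, -1.0]
finger_gap: 0.0299
grasp_force: 98.7
```

```bash
python3 - <<'E'
from rig import env
from h import *
goto(env,[.3542,-.0403,.10],.1755)
E
```

```text
clk 13.25 pos [ 0.3598 -0.0679  0.121 ] F [ 0.5  1.5 -1. ] gap 0.0299 | xyz [ 0.0469 -0.0527  0.0524] a [-1.000e-04  0.000e+00  2.392e-01]
```

Call:
step_arm(commands=[{"x":0.01,"y":-0.01,"z":0.01,"ax":0,"ay":0,"az":0.045},{"x":0.02,"y":-0.02,"z":0.02,"ax":0,"ay":0,"az":0.09},{"x":0.03,"y":-0.035,"z":0.03,"ax":0,"ay":0,"az":0.135},{"x":0.04,"y":-0.045,"z":0.04,"ax":0,"ay":0,"az":0.18},{"x":0.047,"y":-0.053,"z":0.05,"ax":0,"ay":0,"az":0.22},{"x":0.047,"y":-0.053,"z":0.05,"ax":0,"ay":0,"az":0.239},{"x":0.047,"y":-0.053,"z":0.05,"ax":0,"ay":0,"az":0.239},{"x":0.047,"y":-0.053,"z":0.05,"ax":0,"ay":0,"az":0.239}])

```text
clock: 14.05
ee_pos: [0.3548, -0.0417, 0.1011]
ee_rot: [-0.0, 0.996, 0.092, -0.0]
ft_force: [0.5, -0.5, -0.5]
finger_gap: 0.0304
grasp_force: 98.8
```

Call:
step_arm(commands=[{"x":0,"y":0,"z":0,"ax":0,"ay":0,"az":0},{"x":0,"y":0,"z":0,"ax":0,"ay":0,"az":0},{"x":0,"y":0,"z":0,"ax":0,"ay":0,"az":0},{"x":0,"y":0,"z":0,"ax":0,"ay":0,"az":0},{"x":0,"y":0,"z":0,"ax":0,"ay":0,"az":0},{"x":0,"y":0,"z":0,"ax":0,"ay":0,"az":0},{"x":0,"y":0,"z":0,"ax":0,"ay":0,"az":0},{"x":0,"y":0,"z":0,"ax":0,"ay":0,"az":0}])

```text
clock: 14.85
ee_pos: [0.355, -0.0417, 0.1012]
ee_rot: [0.0, 0.996, 0.091, 0.0]
ft_force: [-0.0, -0.5, -0.8]
finger_gap: 0.0302
grasp_force: 98.8
```

```bash
python3 - <<'E'
from rig import env
from h import *
goto(env,[.3542,-.0403,.0335],.1755)
c=env.capture("side");crop(c,245,180,365,270,6,"pics/d.png")
h=cv2.cvtColor(c["image"],cv2.COLOR_RGB2HSV);m=cv2.inRange(h,(5,110,90),(20,255,255))
p=env.sense()["ee_pos"];u=np.array([np.cos(.1755),np.sin(.1755)])
print("pred tip (top,bottom) px in crop",[((proj(c,np.r_[p[:2]+.1*u,p[2]+z])[0]-[245,180])*6).round().tolist() for z in(.020,-.006)])
print("head side bottom/top", [((proj(c,np.r_[p[:2]+u*d+.016*np.array([u[1],-u[0]]),p[2]+z])[0]-[245,180])*6).round().tolist() for d in(-.02,.02) for z in(.02,-.006)])
E
```

```text
clk 14.85 pos [ 0.355  -0.0417  0.1012] F [-0.  -0.5 -0.8] gap 0.0302 | xyz [-0.0012 -0.0039  0.1692] a [ 0.    -0.     0.002]
pred tip (top,bottom) px in crop [[321.0, 99.0], [322.0, 157.0]]
head side bottom/top [[76.0, 187.0], [79.0, 247.0], [168.0, 162.0], [170.0, 221.0]]
```

View pics/d.png

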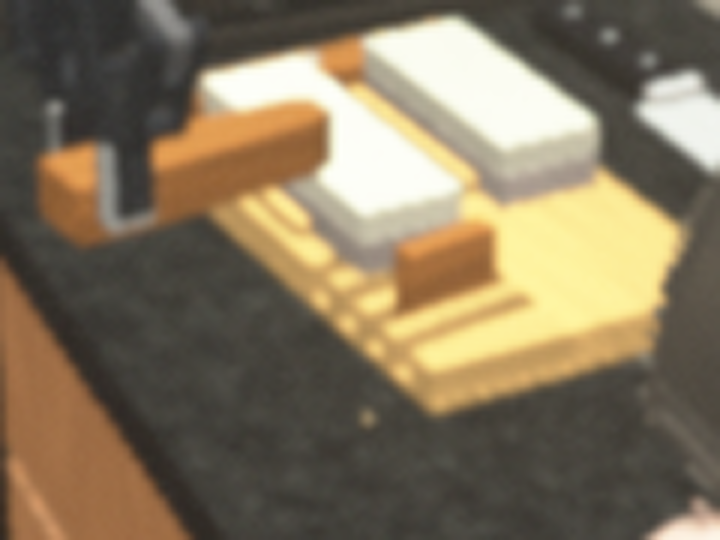

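The wedge hangs level with its tip at crop (325,130), and the plate stands upright at (400..490, 225..310) with slot 4 free in front. Next I lower and slide it in.

Call:
step_arm(commands=[{"x":-0.001,"y":-0.004,"z":0.03,"ax":0,"ay":0,"az":0.002},{"x":-0.001,"y":-0.004,"z":0.08,"ax":0,"ay":0,"az":0.002},{"x":-0.001,"y":-0.004,"z":0.13,"ax":0,"ay":0,"az":0.002},{"x":-0.001,"y":-0.004,"z":0.16,"ax":0,"ay":0,"az":0.002},{"x":-0.001,"y":-0.004,"z":0.169,"ax":0,"ay":0,"az":0.002},{"x":-0.001,"y":-0.004,"z":0.169,"ax":0,"ay":0,"az":0.002},{"x":-0.001,"y":-0.004,"z":0.169,"ax":0,"ay":0,"az":0.002},{"x":-0.001,"y":-0.004,"z":0.169,"ax":0,"ay":0,"az":0.002}])

```text
clock: 15.7
ee_pos: [0.3549, -0.0405, 0.0342]
ee_rot: [0.0, 0.996, 0.088, 0.001]
ft_force: [-0.1, -0.2, 0.3]
finger_gap: 0.0295
grasp_force: 98.8
```

Call:
step_arm(commands=[{"x":0.01,"y":0,"z":0,"ax":0,"ay":0,"az":0},{"x":0.02,"y":0,"z":0,"ax":0,"ay":0,"az":0},{"x":0.03,"y":0,"z":0,"ax":0,"ay":0,"az":0},{"x":0.04,"y":0,"z":0,"ax":0,"ay":0,"az":0},{"x":0.05,"y":0,"z":0,"ax":0,"ay":0,"az":0},{"x":0.06,"y":0,"z":0.002,"ax":0,"ay":0,"az":0},{"x":0.07,"y":0,"z":0.003,"ax":0,"ay":0,"az":0},{"x":0.07,"y":0,"z":0.004,"ax":0,"ay":0,"az":0}])

```text
clock: 16.5
ee_pos: [0.3824, -0.0354, 0.0319]
ee_rot: [0.0, 0.996, 0.088, 0.0]
ft_force: [0.3, -0.1, -1.6]
finger_gap: 0.0301
grasp_force: 98.8
```

```bash
python3 - <<'E'
from rig import env
from h import *
goto(env,[.433,-.0263,.032],.1755)
E
```

```text
clk 16.5 pos [ 0.3824 -0.0354  0.0319] F [ 0.3 -0.1 -1.6] gap 0.0301 | xyz [ 0.1284 -0.0002 -0.0002] a [ 0.0001 -0.0001  0.0001]
```

Call:
step_arm(commands=[{"x":0.01,"y":0,"z":0,"ax":0,"ay":0,"az":0},{"x":0.02,"y":0,"z":0,"ax":0,"ay":0,"az":0},{"x":0.03,"y":0,"z":0,"ax":0,"ay":0,"az":0},{"x":0.04,"y":0,"z":0,"ax":0,"ay":0,"az":0},{"x":0.05,"y":0,"z":0,"ax":0,"ay":0,"az":0},{"x":0.06,"y":0,"z":0,"ax":0,"ay":0,"az":0},{"x":0.065,"y":0,"z":0,"ax":0,"ay":0,"az":0},{"x":0.07,"y":0,"z":0,"ax":0,"ay":0,"az":0}])

```text
clock: 17.3
ee_pos: [0.4095, -0.0305, 0.0319]
ee_rot: [0.0, 0.996, 0.088, -0.0]
ft_force: [-0.8, -1.3, -0.7]
finger_gap: 0.0299
grasp_force: 99.0
```

```bash
python3 - <<'E'
from rig import env
from h import *
goto(env,[.433,-.0263,.032],.1755);print(env.sense()["wrist_torque"])
E
```

```text
clk 17.3 pos [ 0.4095 -0.0305  0.0319] F [-0.8 -1.3 -0.7] gap 0.0299 | xyz [ 0.0596  0.     -0.0002] a [0.     0.0001 0.0001]
[-0.25814815  0.06528064 -0.10907391]
```

Call:
step_arm(commands=[{"x":0.006,"y":0,"z":0,"ax":0,"ay":0,"az":0},{"x":0.012,"y":0,"z":0,"ax":0,"ay":0,"az":0},{"x":0.018,"y":0,"z":0,"ax":0,"ay":0,"az":0},{"x":0.024,"y":0,"z":0,"ax":0,"ay":0,"az":0},{"x":0.03,"y":0,"z":0,"ax":0,"ay":0,"az":0},{"x":0.035,"y":0,"z":0,"ax":0,"ay":0,"az":0},{"x":0.04,"y":0,"z":0,"ax":0,"ay":0,"az":0},{"x":0.04,"y":0,"z":0,"ax":0,"ay":0,"az":0}])

```text
clock: 18.1
ee_pos: [0.4252, -0.0274, 0.0319]
ee_rot: [-0.0, 0.996, 0.088, -0.0]
ft_force: [-1.4, 0.5, 0.0]
finger_gap: 0.0297
grasp_force: 99.0
```

```bash
python3 - <<'E'
from rig import env
from h import *
goto(env,[.433,-.0263,.032],.1755);print(env.sense()["wrist_torque"])
E
```

```text
clk 18.1 pos [ 0.4252 -0.0274  0.0319] F [-1.4  0.5  0. ] gap 0.0297 | xyz [ 0.0197  0.0008 -0.0003] a [-0.0001  0.0001  0.0001]
[0.24421655 0.11392065 0.12156546]
```

Call:
step_arm(commands=[{"x":0.003,"y":0,"z":0,"ax":0,"ay":0,"az":0},{"x":0.006,"y":0,"z":0,"ax":0,"ay":0,"az":0},{"x":0.009,"y":0,"z":0,"ax":0,"ay":0,"az":0},{"x":0.012,"y":0,"z":0,"ax":0,"ay":0,"az":0},{"x":0.015,"y":0,"z":0,"ax":0,"ay":0,"az":0},{"x":0.018,"y":0,"z":0,"ax":0,"ay":0,"az":0},{"x":0.02,"y":0,"z":0,"ax":0,"ay":0,"az":0},{"x":0.02,"y":0,"z":0,"ax":0,"ay":0,"az":0}])

```text
clock: 18.9
ee_pos: [0.4326, -0.0259, 0.0318]
ee_rot: [-0.0, 0.996, 0.088, -0.0]
ft_force: [-4.5, 2.3, 2.9]
finger_gap: 0.0298
grasp_force: 99.3
```

```bash
python3 - <<'E'
from rig import env
from h import *
goto(env,[.433,-.0263,.032],.1755);print(env.sense()["wrist_torque"])
E
```

```text
clk 18.9 pos [ 0.4326 -0.0259  0.0318] F [-4.5  2.3  2.9] gap 0.0298 | xyz [ 0.0007  0.0012 -0.0004] a [-0.0002  0.0003  0.0001]
[0.5538848  0.58266546 0.35145017]
```

Call:
step_arm(commands=[{"x":0.002,"y":0,"z":0,"ax":0,"ay":0,"az":0},{"x":0.004,"y":0,"z":0,"ax":0,"ay":0,"az":0},{"x":0.006,"y":0,"z":0,"ax":0,"ay":0,"az":0},{"x":0.008,"y":0,"z":0,"ax":0,"ay":0,"az":0},{"x":0.01,"y":0,"z":0,"ax":0,"ay":0,"az":0},{"x":0.01,"y":0,"z":0,"ax":0,"ay":0,"az":0},{"x":0.01,"y":0,"z":0,"ax":0,"ay":0,"az":0},{"x":0.01,"y":0,"z":0,"ax":0,"ay":0,"az":0}])

```text
clock: 19.7
ee_pos: [0.4349, -0.0255, 0.0318]
ee_rot: [-0.0, 0.996, 0.088, -0.002]
ft_force: [-10.3, -1.3, 6.8]
finger_gap: 0.0296
grasp_force: 99.9
```

```bash
python3 - <<'E'
from rig import env
from h import *
goto(env,[.433,-.0263,.032],.1755);print(env.sense()["wrist_torque"])
E
```

```text
clk 19.7 pos [ 0.4349 -0.0255  0.0318] F [-10.3  -1.3   6.8] gap 0.0296 | xyz [-0.0051  0.0012 -0.0005] a [-0.0003  0.0012  0.0003]
[0.018553   1.35701835 0.31754747]
```

Call:
step_arm(commands=[{"x":0.002,"y":0,"z":0,"ax":0,"ay":0,"az":0},{"x":0.004,"y":0,"z":0,"ax":0,"ay":0,"az":0},{"x":0.006,"y":0,"z":0,"ax":0,"ay":0,"az":0},{"x":0.008,"y":0,"z":0,"ax":0,"ay":0,"az":0},{"x":0.01,"y":0,"z":0,"ax":0,"ay":0,"az":0},{"x":0.01,"y":0,"z":0,"ax":0,"ay":0,"az":0},{"x":0.01,"y":0,"z":0,"ax":0,"ay":0,"az":0},{"x":0.01,"y":0,"z":0,"ax":0,"ay":0,"az":0}], newtons=120)

```text
clock: 20.5
ee_pos: [0.4362, -0.0253, 0.0318]
ee_rot: [-0.0, 0.996, 0.089, -0.005]
ft_force: [-19.3, -5.8, 16.5]
finger_gap: 0.0297
grasp_force: 121.4
```

```bash
python3 - <<'E'
from rig import env
from h import *
goto(env,[.433,-.0263,.032],.1755);print(env.sense()["wrist_torque"])
E
```

```text
clk 20.5 pos [ 0.4362 -0.0253  0.0318] F [-19.3  -5.8  16.5] gap 0.0297 | xyz [-0.0084  0.0011 -0.0005] a [-0.0003  0.0029  0.0007]
[-0.88776941  2.60283359  0.25324786]
```

Call:
step_arm(commands=[{"x":0.002,"y":0,"z":-0.001,"ax":0,"ay":0,"az":0},{"x":0.004,"y":0,"z":-0.001,"ax":0,"ay":0,"az":0},{"x":0.006,"y":0,"z":-0.001,"ax":0,"ay":0,"az":0},{"x":0.008,"y":0,"z":-0.001,"ax":0,"ay":0,"az":0},{"x":0.01,"y":0,"z":-0.001,"ax":0,"ay":0,"az":0},{"x":0.01,"y":0,"z":-0.001,"ax":0,"ay":0,"az":0},{"x":0.01,"y":0,"z":-0.001,"ax":0,"ay":0,"az":0},{"x":0.01,"y":0,"z":-0.001,"ax":0,"ay":0,"az":0}])

```text
clock: 21.3
ee_pos: [0.4373, -0.0251, 0.0318]
ee_rot: [-0.0, 0.996, 0.089, -0.007]
ft_force: [-28.0, -11.7, 21.6]
finger_gap: 0.0294
grasp_force: 122.1
```

```bash
python3 - <<'E'
from rig import env
from h import *
import pickle
goto(env,[.433,-.0263,.032],.1755);print(env.sense()["wrist_torque"])
# stone vs block in the top view
t=env.capture("top");t0=pickle.load(open("pics/top0.pkl","rb"));c=env.capture("side")
for n,k in(("before",t0),("now",t)):
    h=cv2.cvtColor(k["image"],cv2.COLOR_RGB2HSV);w=cv2.inRange(h,(0,0,190),(180,50,255))
    for r in(228,232,236,240):
        x=np.where(w[r,195:290])[0];print(n,r,x.min()+195,x.max()+195,k["image"][r,200:208].tolist() if r==236 else "")
a=cv2.resize(t["image"][170:270,180:310,::-1],None,fx=4,fy=4,interpolation=cv2.INTER_CUBIC)
b=cv2.resize(c["image"][190:250,245:350,::-1],(520,297),interpolation=cv2.INTER_CUBIC)
cv2.imwrite("pics/e.png",np.vstack([a[:300],b]))
E
```

```text
clk 21.3 pos [ 0.4373 -0.0251  0.0318] F [-28.  -11.7  21.6] gap 0.0294 | xyz [-0.0111  0.0011 -0.0003] a [-0.0004  0.0047  0.0009]
[-1.8603771   3.81570659  0.1962187 ]
before 228 203 273 
before 232 203 274 
before 236 203 274 [[208, 143, 93], [212, 143, 93], [207, 136, 89], [204, 191, 175], [253, 254, 252], [253, 253, 251], [253, 253, 251], [253, 253, 251]]
before 240 204 275 
now 228 257 289 
now 232 271 286 
now 236 283 283 [[129, 148, 157], [118, 136, 144], [93, 108, 114], [70, 81, 87], [71, 82, 87], [70, 83, 88], [70, 81, 87], [71, 82, 88]]Traceback (most recent call last):
  File "<stdin>", line 10, in <module>
    return umr_minimum(a, axis, None, out, keepdims, initial, where)
ValueError: zero-size array to reduction operation minimum which has no identity
```

```bash
python3 - <<'E'
from rig import env
from h import *
import pickle
c=env.capture("side");c0=pickle.load(open("pics/side0.pkl","rb"))
f=lambda k:cv2.resize(k["image"][175:245,245:365,::-1],(720,300),interpolation=cv2.INTER_CUBIC)
cv2.imwrite("pics/e.png",np.vstack([f(c0),f(c)]))
a=.1156;M=np.array([[np.cos(a),-np.sin(a)],[np.sin(a),np.cos(a)]]);o=np.array([.5367,.0460])
# white stone top near-end edge: 1D profiles along lane at several lane x, z=.058
for X in(-.055,-.045,-.035,-.025):
    out=[]
    for k in(c0,c):
        g=cv2.cvtColor(k["image"],cv2.COLOR_RGB2GRAY).astype(np.float32)
        ys=np.arange(-.075,-.02,.0005);P=np.array([np.r_[M@[X,y]+o,.058] for y in ys]);uv=proj(k,P).astype(np.float32)
        v=cv2.remap(g,uv[:,0].reshape(1,-1),uv[:,1].reshape(1,-1),cv2.INTER_CUBIC)[0]
        d=np.gradient(cv2.GaussianBlur(v.reshape(1,-1),(0,0),2)[0]);i=d.argmax();out.append(ys[i]*1000)
    print(X,out)
E
```

```text
-0.055 [np.float64(-48.49999999999997), np.float64(-33.49999999999996)]
-0.045 [np.float64(-50.49999999999998), np.float64(-45.99999999999997)]
-0.035 [np.float64(-49.99999999999997), np.float64(-48.99999999999997)]
-0.025 [np.float64(-49.99999999999997), np.float64(-49.99999999999997)]
```

View pics/e.png

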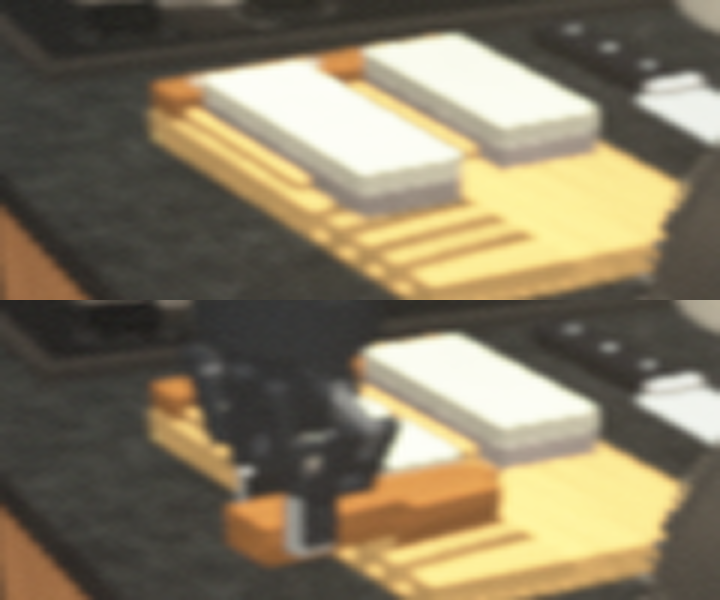

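Call:
step_arm(commands=[{"x":0.002,"y":0,"z":0,"ax":0,"ay":0,"az":0},{"x":0.004,"y":0,"z":0,"ax":0,"ay":0,"az":0},{"x":0.005,"y":0,"z":0,"ax":0,"ay":0,"az":0},{"x":0.005,"y":0,"z":0,"ax":0,"ay":0,"az":0},{"x":0.005,"y":0,"z":0,"ax":0,"ay":0,"az":0},{"x":0.005,"y":0,"z":0,"ax":0,"ay":0,"az":0},{"x":0.005,"y":0,"z":0,"ax":0,"ay":0,"az":0},{"x":0.005,"y":0,"z":0,"ax":0,"ay":0,"az":0}])

```text
clock: 22.25
ee_pos: [0.4378, -0.025, 0.0318]
ee_rot: [0.0, 0.996, 0.089, -0.009]
ft_force: [-31.9, -15.4, 26.8]
finger_gap: 0.0295
grasp_force: 122.6
```

Call:
step_arm(commands=[{"x":0,"y":0,"z":0,"ax":0,"ay":0,"az":0},{"x":0,"y":0,"z":0,"ax":0,"ay":0,"az":0},{"x":0,"y":0,"z":0,"ax":0,"ay":0,"az":0},{"x":0,"y":0,"z":0,"ax":0,"ay":0,"az":0},{"x":0,"y":0,"z":0,"ax":0,"ay":0,"az":0},{"x":0,"y":0,"z":0,"ax":0,"ay":0,"az":0},{"x":0,"y":0,"z":0,"ax":0,"ay":0,"az":0},{"x":0,"y":0,"z":0,"ax":0,"ay":0,"az":0}])

```text
clock: 23.05
ee_pos: [0.4378, -0.025, 0.0318]
ee_rot: [0.0, 0.996, 0.089, -0.009]
ft_force: [-33.0, -15.9, 26.8]
finger_gap: 0.0294
grasp_force: 122.6
```

```bash
python3 - <<'E'
from rig import env
from h import *
import pickle
c=env.capture("side");c0=pickle.load(open("pics/side0.pkl","rb"))
a=.1156;M=np.array([[np.cos(a),-np.sin(a)],[np.sin(a),np.cos(a)]]);o=np.array([.5367,.0460])
ys=np.arange(-.062,-.03,.0015);print((ys*1000).round(1).tolist())
for X in(-.03,-.025,-.021):
    for k in(c0,c):
        g=k["image"][:,:,2].astype(np.float32);uv=proj(k,np.array([np.r_[M@[X,y]+o,.058] for y in ys])).astype(np.float32)
        print(X,cv2.remap(g,uv[:,0].reshape(1,-1),uv[:,1].reshape(1,-1),cv2.INTER_CUBIC)[0].astype(int).tolist())
E
```

```text
[-62.0, -60.5, -59.0, -57.5, -56.0, -54.5, -53.0, -51.5, -50.0, -48.5, -47.0, -45.5, -44.0, -42.5, -41.0, -39.5, -38.0, -36.5, -35.0, -33.5, -32.0, -30.5]
-0.03 [167, 167, 168, 169, 171, 175, 184, 192, 203, 215, 225, 233, 237, 239, 241, 244, 244, 245, 244, 244, 244, 244]
-0.03 [85, 89, 96, 104, 114, 127, 142, 152, 162, 174, 188, 204, 216, 226, 235, 242, 244, 245, 245, 246, 247, 247]
-0.025 [160, 161, 161, 162, 165, 168, 172, 179, 193, 206, 217, 227, 234, 240, 243, 244, 244, 245, 245, 244, 244, 244]
-0.025 [87, 91, 95, 102, 114, 124, 135, 148, 167, 184, 197, 211, 222, 232, 237, 240, 242, 245, 246, 246, 246, 246]
-0.021 [156, 156, 153, 150, 149, 150, 154, 161, 174, 191, 205, 219, 231, 238, 239, 240, 241, 241, 240, 240, 240, 240]
-0.021 [88, 90, 93, 96, 100, 108, 117, 130, 144, 161, 175, 194, 213, 227, 232, 238, 243, 244, 244, 245, 246, 247]
```

```bash
python3 -c "
from rig import env
print(env.finish_job())"
```

```text
the job is handed in; nothing more can be done
None
```

I handed the job in: the stop plate stands in slot 3, the wedge is jammed between it and the long front stone and still gripped and pushed at about 33 N, and the spare stone is untouched; the gripper hid the end block, so flushness rests on the stone's 2–4 mm shift towards it and the steady push force.

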